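Find the full canister by its weight and hold it up

TASK

Three identical closed steel canisters stand on the worktop and only one of them is full: lift them to feel which is the heaviest. Stand the two lighter ones upright inside the round steel tray, to be refilled, setting them down rather than dropping them, and hold the heaviest one up for me, upright and still, a good 10 cm or more above the worktop, not over the stove and touching nothing else, finishing while you still hold it. Keep the canisters upright throughout and leave the other things where they stand.

Things in the scene. Friction and masses are not known exactly. Their poses are not given: they have to be found in the camera images.
- canister_a: one of three outwardly identical closed steel canisters: upright cylinder 60 mm in diameter, 110 mm tall; the top 25 mm is a flat press-on lid that stays on. Origin at the centre of its underside, z up. Starts upright on the worktop. Grip it round the body from above. The canisters weigh 100 to 550 g; the heaviest outweighs each of the others by at least 150 g
- canister_b: one of three outwardly identical closed steel canisters: upright cylinder 60 mm in diameter, 110 mm tall; the top 25 mm is a flat press-on lid that stays on. Origin at the centre of its underside, z up. Starts upright on the worktop. Grip it round the body from above. The canisters weigh 100 to 550 g; the heaviest outweighs each of the others by at least 150 g
- canister_c: one of three outwardly identical closed steel canisters: upright cylinder 60 mm in diameter, 110 mm tall; the top 25 mm is a flat press-on lid that stays on. Origin at the centre of its underside, z up. Starts upright on the worktop. Grip it round the body from above. The canisters weigh 100 to 550 g; the heaviest outweighs each of the others by at least 150 g
- thali: round flat stainless tray (thali), 300 mm in diameter over the rim, fixed to the worktop; flat inner floor 276 mm across, 4 mm above the worktop; the low flared rim is 20 mm high. Origin at the centre of its underside, on the worktop. The stove with its saucepan (195 mm high) stands to its right, beyond y = -0.42
- masala_box: round lidded stainless spice box, 184 mm in diameter, 71 mm tall plus a small knob to 87 mm; bystander; origin at the centre of its underside
- tumbler: open stainless drinking tumbler, 70 mm across the mouth, 52 mm across the foot, 100 mm tall; bystander; origin at the centre of its underside
- ladle: aluminium ladle lying on the worktop, 330 mm long and 45 mm high at most; bowl 82 mm across at its +x end, handle along -x; bystander; origin on the worktop below the middle of the handle
- mortar: grey stone mortar 110 mm across and 75 mm tall with its pestle leaning inside (to 140 mm high); bystander; origin at the centre of its underside
- jar_a: clear plastic jar with a red screw cap, 72 mm in diameter, 128 mm tall; bystander; origin at the centre of its underside
- jar_b: clear plastic jar with a red screw cap, 72 mm in diameter, 128 mm tall; bystander; origin at the centre of its underside
- jar_c: clear plastic jar with a red screw cap, 72 mm in diameter, 128 mm tall; bystander; origin at the centre of its underside
There are look-alikes about, which are no part of the job. Leave any blue look-alike of the canister_b alone. What is shaped like the canister_c but blue is not meant.

How it is judged:
By the outcome, as a careful person would: the job done as asked, in the order asked, and still so for the second after the job is handed in, while the arm keeps its last pose, push and grip.
It also fails if it takes over 72 s, if anything falls off the work surface, if the arm or the gripper's body presses on something with over 40 N, if the wrist force passes 120 N, or if a joint passes its speed limit or range.

ROBOT

A 6-joint arm with a two-finger parallel gripper is mounted at the origin on the work surface. World frame = base frame: x ahead of the robot, y to its left, z up, the work surface at z = 0. Lengths are in m, angles in rad, forces in N, time in s.
With the tool pointing down it reaches from about 0.35 to 0.775 m from the base axis. Payload 7.3 kg.
Tool frame: the origin (TCP) lies at the very end of the fingers, on their centre line; the grasp point (between the pads) lies 19 mm behind it (robot.pinch_z is the distance from the TCP to the grasp point, in m); z points along the fingers, y is the line along which they close (so a half turn about z gives the same grasp; the last joint's range is limited). The gripper opens to 92 mm and grips with 3 to 60 N. Pads are 19 mm wide; open, the fingers measure 130 mm over their backs; the gripper's body (75 mm by 190 mm) begins 47 mm behind the grasp point.
Start: joints at [-1.281, 0.342, 1.524, -0, 1.275, -0.146], TCP at [0.222, -0.476, 0.227] pointing down, gripper open.
Joint ranges: [-2.53, 2.53], [-0.77, 2.02], [0.04, 2.7], [-1, 4.14], [0.28, 2.66], [-3.11, 3.11]. Speed limits (rad/s): [2.57, 2.57, 3.14, 3.14, 3.14, 3.14].

INTERFACE

Orientations are given as [roll, pitch, yaw] about the fixed x, y, z axes, in that order (R = Rz(yaw) Ry(pitch) Rx(roll)).
In Python, from cell import robot gives the robot as it stands.
- The arm moves only by the tool move_arm, never from a script. Its argument "motion" is a list of rows, each a list of 6 numbers: the shift along the tool's x, y, z in units of 0.1 m (1.0 is 0.1 m), then the turn, a rotation vector about the tool's x, y, z in units of pi rad (1.0 is pi rad). In form: [[dx, dy, dz, rx, ry, rz], ...]. A call has 1 to 12 rows; each row is the pose to reach, as a shift and turn from the pose commanded when the call began, along the tool's axes at that moment, turning the shorter way round; what a row does not reach only later rows make up. A row lasts 1/8 s, in which the tool goes at most 62.5 mm and 10.7 degrees, less where a joint would pass 70% of its speed; a pose out of reach is approached as far as the arm can. A call with a number of a shift or a turn outside -1 to 1 is refused whole. A call with a gripper value outside its range is refused whole. "fingers" is the opening, from -1 (shut) to 1 (fully open), set as the call begins (left out, the last holds). The fingers move at their own pace and stop on an object; "newtons" is the grip in N (left out, the last holds). Time passes only in rows, so rows that repeat a pose let the fingers close. It gives the time, the measured TCP pose, the force, the opening and the grip force at its end, in the units of the state.
- robot.observe(): the state, without advancing time (a new reading comes with each control period).
- robot.read_camera(name): name is "scene" or "top"; returns a dict with "image" (420x560x3 uint8, red, green, blue), "range_z" (420x560 float32, m along the optical axis (not along the pixel's ray), 0 where there is no reading), "vfov" (degrees; the focal length in pixels is half the picture's height over the tangent of half this angle, whatever the lens; pixels are square), "cx", "cy" (the principal point, pixels), "extrinsics" (4x4, takes a point from camera to world coordinates). Camera axes: x right, y up, looking along -z (the intrinsics and any distortion apply to the point x, -y, -z); pixel columns grow to the right and rows downward; lengths in m; the calibration is good to about 2 mm. A picture is of the moment at which its call begins.
- robot.hand_in(): hands the job in; it is judged then, once.
The state is a dict: "time": time; "qpos": joint angles; "qvel": joint speeds; "joint_efforts": joint torques, N m; "tool_pos": TCP position; "tool_rot": TCP orientation; "contact_force": force on the tool from outside, world axes, zero at the start; "torque": the same for the moment, N m; "opening": finger opening in m; "grip_force": force on a finger pad.
Only numpy, scipy, OpenCV 4.12 (cv2) and the standard library are available. Lean on these libraries where they do the work, as an engineer would, in place of code of your own. Each camera call takes 0.05 s, during which the arm holds its last target. There are 200 camera calls.

## Working session

There is one attempt and no reset: what is moved stays moved. The work goes in short steps, Python scripts to look and compute and a tool call to move; the robot and the scene stay as the last step left them, time stands still between calls to the robot, and variables do not carry over. Pictures are saved under pics/ and viewed, at most 10 in all, crops included, and the job is handed in when it is done.

Besides the shell and the picture viewer there is one more tool, called after "Request:" as name(argument=value, ...) on one line, values as JSON. move_arm: Moves the arm, as the interface text tells. Shifts and turns lie within -1 to 1; 1 stands for 0.1 m of shift or pi rad of turn. Its arguments: {"type":"object","properties":{"motion":{"type":"array"},"fingers":{"type":"number"},"newtons":{"type":"number"}},"required":["motion"]}

```bash
ls; mkdir -p pics; python3 - <<'E'
from cell import robot
import cv2,numpy as np
for n in ("scene","top"):
    c=robot.read_camera(n); np.savez(f"{n}.npz",**c)
    cv2.imwrite(f"pics/{n}0.png",c["image"][...,::-1]); print(n,c["vfov"],c["cx"],c["cy"],c["extrinsics"].round(3).tolist(),[k for k in c])
print(robot.observe())
E
```

```text
pics
scene 56.599601081207084 273.94494400364835 206.07473301858516 [[0.056, -0.854, 0.518, 1.077], [0.998, 0.042, -0.038, 0.089], [0.01, 0.519, 0.855, 0.863], [0.0, 0.0, 0.0, 1.0]] ['image', 'range_z', 'vfov', 'cx', 'cy', 'extrinsics']
top 54.61837277300653 284.16019027878536 210.80570725661508 [[0.01, 0.992, -0.128, 0.418], [-1.0, 0.012, 0.01, 0.123], [0.012, 0.128, 0.992, 1.203], [0.0, 0.0, 0.0, 1.0]] ['image', 'range_z', 'vfov', 'cx', 'cy', 'extrinsics']
{'time': 0.1, 'qpos': array([-1.28101632e+00,  3.42655046e-01,  1.52491458e+00, -1.59846651e-05,
        1.27539100e+00, -1.46001202e-01]), 'qvel': array([-0.00020996, -0.00249147, -0.00269885, -0.00124993, -0.00120188,
       -0.00137358]), 'joint_efforts': array([ 2.14618260e-03, -4.32002556e+01, -2.44694817e+01,  7.18892715e-02,
        5.26707165e-02, -5.53426821e-05]), 'tool_pos': array([ 0.22152406, -0.47557989,  0.22611583]), 'tool_rot': array([-3.14023701e+00, -1.83893076e-04,  4.35785751e-01]), 'contact_force': array([ 0.07533494, -1.19210249, -0.65826116]), 'torque': array([ 0.00588329, -0.06014174,  0.01209262]), 'grip_force': 0.0, 'opening': 0.09191794899535863}
```

View pics/top0.png

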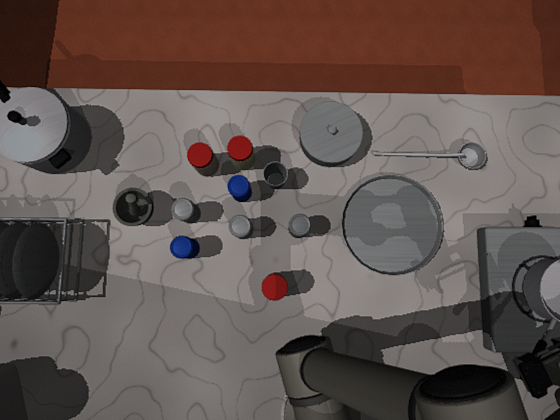

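View pics/scene0.png

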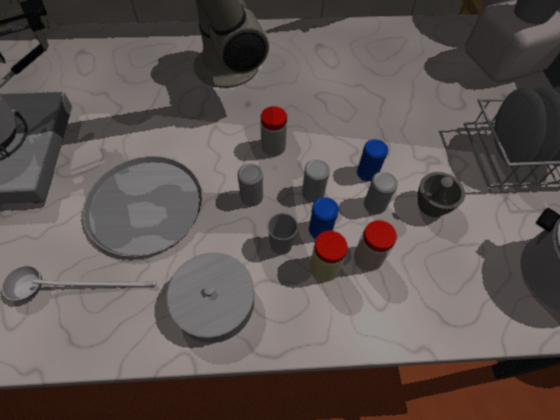

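Top view: three steel canisters at about (183,210), (240,227) and (299,225). The look-alikes are blue, at (238,188) and (181,247), so they are excluded. The open tumbler is at (275,175) and the thali at (393,224). Next I'll measure these and confirm in a crop.

```bash
cat > h.py <<'E'
import numpy as np,cv2
def cloud(c):
    im=c["image"]; z=c["range_z"]; H,W=z.shape
    f=H/2/np.tan(np.radians(float(c["vfov"]))/2); v,u=np.mgrid[:H,:W]
    P=np.stack([(u-c["cx"])/f*z,-(v-c["cy"])/f*z,-z,np.ones_like(z)],-1)@np.asarray(c["extrinsics"]).T
    return P[...,:3]
def centre(P,uv,zlo,zhi,r=16):
    u,v=uv; q=P[v-r:v+r,u-r:u+r].reshape(-1,3); q=q[(q[:,2]>zlo)&(q[:,2]<zhi)]
    (x,y),rad=cv2.minEnclosingCircle(q[:,:2].astype(np.float32))
    return np.round([x,y,rad,*q.mean(0),len(q)],4)
E
python3 - <<'E'
from h import *
c=dict(np.load("top.npz")); P=cloud(c)
for n,uv,z in [("L",(183,210),.11),("M",(240,227),.11),("R",(299,225),.11),("blue1",(238,188),.11),("blue2",(181,247),.11),("tumbler",(275,175),.1),("jar1",(274,287),.128),("jar2",(200,155),.128),("jar3",(239,148),.128)]:
    print(n,centre(P,uv,z-.012,z+.012).tolist())
print("mortar",centre(P,(133,206),.05,.16,30).tolist()); print("box",centre(P,(331,132),.055,.08,45).tolist())
print("thali",centre(P,(393,224),.012,.03,60).tolist(), P[224,393],P[100,200],P[330,60])
q=P[90:400,420:560].reshape(-1,3); q=q[q[:,2]>.06]; print("stove ymax",np.percentile(q[:,1],[99,100]))
cv2.imwrite("pics/crop.png",cv2.resize(c["image"][130:310,100:340,::-1],None,fx=3.3,fy=3.3,interpolation=2))
E
```

```text
L [0.5628, 0.3871, 0.0308, 0.5621, 0.3861, 0.108, 405.0]
M [0.5181, 0.2313, 0.0308, 0.5176, 0.2307, 0.1083, 407.0]
R [0.5234, 0.0686, 0.0307, 0.5228, 0.0689, 0.1086, 398.0]
blue1 [0.6288, 0.2381, 0.0311, 0.6274, 0.237, 0.1083, 390.0]
blue2 [0.4606, 0.3873, 0.0314, 0.46, 0.3858, 0.1083, 424.0]
tumbler [0.6656, 0.1365, 0.0349, 0.6734, 0.1374, 0.0985, 112.0]
jar1 [0.3572, 0.1345, 0.035, 0.3574, 0.1348, 0.1289, 544.0]
jar2 [0.7102, 0.343, 0.0356, 0.7083, 0.342, 0.1278, 506.0]
jar3 [0.7307, 0.2338, 0.0354, 0.7287, 0.2338, 0.1278, 503.0]
mortar [0.5721, 0.5361, 0.0553, 0.5734, 0.537, 0.078, 779.0]
box [0.7656, 0.013, 0.1402, 0.7957, -0.0217, 0.0699, 3037.0]
thali [0.5683, -0.1698, 0.198, 0.5417, -0.2268, 0.0182, 826.0] [ 0.53678843 -0.21361067  0.0032045 ] [0.91396096 0.37320842 0.00118211] [0.22259056 0.7454723  0.00334387]
stove ymax [0.1230486 0.1230486]
```

View pics/crop.png

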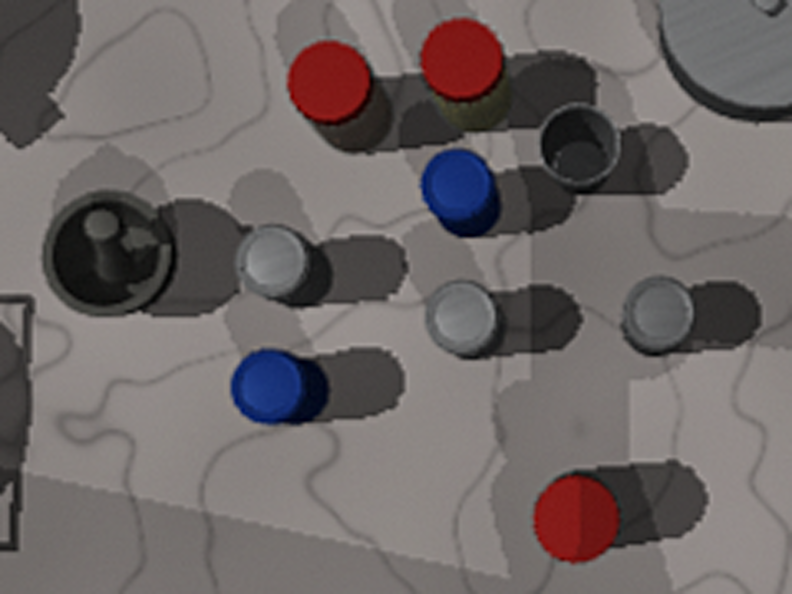

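The crop confirms three grey lidded canisters (183,210), (240,227), (299,225), with the two blue ones clearly different. The thali centre is about (0.537, -0.214). I'll start towards the right canister R at (0.523, 0.069).

Request:
move_arm(motion=[[0.42, -0.91, 0, 0, 0, 0.139], [0.42, -0.91, 0, 0, 0, 0.139], [0.42, -0.91, 0, 0, 0, 0.139], [0.42, -0.91, 0, 0, 0, 0.139]], fingers=1, newtons=40)

```text
time: 0.6
tool_pos: [0.2213, -0.3755, 0.2268]
tool_rot: [3.141, -0.0, 0.0]
contact_force: [-0.7, -0.2, -0.7]
opening: 0.092
grip_force: 0.0
```

Request:
move_arm(motion=[[0.7, -1, 0, 0, 0, 0], [0.7, -1, 0, 0, 0, 0], [0.7, -1, 0, 0, 0, 0]])

```text
time: 0.98
tool_pos: [0.2929, -0.2732, 0.2266]
tool_rot: [-3.141, -0.0, 0.006]
contact_force: [0.2, -0.7, -0.4]
opening: 0.0916
grip_force: 0.0
```

Request:
move_arm(motion=[[0.7, -1, 0, 0, 0, 0], [0.7, -1, 0, 0, 0, 0], [0.7, -1, 0, 0, 0, 0]])

```text
time: 1.35
tool_pos: [0.363, -0.1739, 0.2266]
tool_rot: [-3.141, -0.0, 0.006]
contact_force: [-0.5, -0.1, 0.5]
opening: 0.0917
grip_force: 0.0
```

Request:
move_arm(motion=[[0.7, -1, 0, 0, 0, 0], [0.7, -1, 0, 0, 0, 0], [0.7, -1, 0, 0, 0, 0]])

```text
time: 1.72
tool_pos: [0.433, -0.0748, 0.2264]
tool_rot: [-3.142, 0.0, 0.004]
contact_force: [-0.0, 0.1, 0.9]
opening: 0.092
grip_force: 0.0
```

Request:
move_arm(motion=[[0.7, -1, 0, 0, 0, 0], [0.7, -1, 0, 0, 0, 0], [0.7, -1, 0, 0, 0, 0]])

```text
time: 2.1
tool_pos: [0.5032, 0.0242, 0.226]
tool_rot: [3.141, 0.0, 0.002]
contact_force: [-0.5, -0.5, 0.6]
opening: 0.0917
grip_force: 0.0
```

Request:
move_arm(motion=[[0.2, -0.45, 0, 0, 0, 0], [0.2, -0.45, 0, 0, 0, 0], [0.2, -0.45, 0, 0, 0, 0]])

```text
time: 2.48
tool_pos: [0.5213, 0.0667, 0.2264]
tool_rot: [3.141, 0.001, -0.002]
contact_force: [-0.0, -0.0, 0.3]
opening: 0.0918
grip_force: 0.0
```

```bash
cat >> h.py <<'E'
def feel(robot,n=6):
    F=[];q=[]
    for _ in range(n):
        robot.read_camera("top"); s=robot.observe(); F.append(s["contact_force"]); q.append(s["joint_efforts"])
    F=np.array(F); print("t",s["time"],"pos",s["tool_pos"].round(4),"rot",s["tool_rot"].round(4),"F",F.mean(0).round(2),"sd",F.std(0).round(2),"tau",np.mean(q,0).round(2)[1:3],"open",round(s["opening"],4),"grip",round(s["grip_force"],1))
E
python3 - <<'E'
from cell import robot
from h import *
feel(robot)
P=cloud(dict(np.load("top.npz"))); q=P[185:228,110:157].reshape(-1,3); q=q[q[:,2]>.085]
i=q[:,2].argmax(); print("pestle",q[i],q.min(0),q.max(0))
c=robot.read_camera("scene"); P=cloud(c)
for n,uv,z in [("R",(250,174),.11),("M",(317,168),.11),("L",(383,184),.11)]: print(n,centre(P,uv,z-.012,z+.012).tolist())
E
```

```text
t 2.775 pos [0.5216 0.0681 0.2269] rot [ 3.1414e+00 -2.0000e-04 -2.0000e-03] F [ 0.38 -0.27 -0.46] sd [0.44 0.34 0.33] tau [-43.19 -24.57] open 0.0921 grip 0.0
pestle [0.41761449 0.1230486  1.20345455] [0.41761449 0.1230486  0.08600565] [0.59944585 0.53669456 1.20345455]
R [0.5255, 0.0686, 0.0315, 0.5283, 0.0688, 0.1064, 447.0]
M [0.5203, 0.2313, 0.0316, 0.523, 0.23, 0.1064, 435.0]
L [0.5648, 0.3871, 0.0314, 0.5673, 0.3858, 0.1064, 465.0]
```

Request:
move_arm(motion=[[0.02, 0, 0.5, 0, 0, 0], [0.02, 0, 1, 0, 0, 0], [0.02, 0, 1, 0, 0, 0]])

```text
time: 3.2
tool_pos: [0.5212, 0.0689, 0.1239]
tool_rot: [3.142, 0.008, -0.001]
contact_force: [0.1, 0.7, 0.7]
opening: 0.0923
grip_force: 0.0
```

Request:
move_arm(motion=[[0, 0, 0.4, 0, 0, 0], [0, 0, 0.74, 0, 0, 0], [0, 0, 0.74, 0, 0, 0]])

```text
time: 3.58
tool_pos: [0.5234, 0.069, 0.0528]
tool_rot: [3.142, 0.002, -0.001]
contact_force: [0.6, -0.2, -0.1]
opening: 0.0919
grip_force: 0.0
```

Request:
move_arm(motion=[[0, 0, 0, 0, 0, 0], [0, 0, 0, 0, 0, 0], [0, 0, 0, 0, 0, 0], [0, 0, 0, 0, 0, 0], [0, 0, 0, 0, 0, 0], [0, 0, 0, 0, 0, 0]], fingers=-1, newtons=40)

```text
time: 4.32
tool_pos: [0.5242, 0.0691, 0.0535]
tool_rot: [3.142, -0.001, -0.001]
contact_force: [-1.8, 1.7, 6.7]
opening: 0.0594
grip_force: 40.0
```

```bash
python3 - <<'E'
from cell import robot
from h import *
feel(robot,2)
P=cloud(dict(np.load("top.npz"))); q=P[185:228,110:157].reshape(-1,3); q=q[(q[:,2]>.085)&(q[:,2]<.2)]
i=q[:,2].argmax(); print("pestle",q[i],q.min(0),q.max(0))
E
```

```text
t 4.425 pos [0.5242 0.0691 0.0535] rot [ 3.1416e+00 -1.4000e-03 -8.0000e-04] F [-0.99  0.76  6.46] sd [0.83 0.43 0.31] tau [-44.18 -17.08] open 0.0593 grip 40.0
pestle [0.58668335 0.52110056 0.14027899] [0.56702829 0.50930089 0.08600565] [0.59944585 0.53669456 0.14027899]
```

Request:
move_arm(motion=[[0, 0, -0.1, 0, 0, 0], [0, 0, -0.3, 0, 0, 0], [0, 0, -0.5, 0, 0, 0], [0, 0, -0.5, 0, 0, 0], [0, 0, -0.5, 0, 0, 0], [0, 0, -0.5, 0, 0, 0]])

```text
time: 5.18
tool_pos: [0.5231, 0.069, 0.1018]
tool_rot: [3.142, 0.002, -0.001]
contact_force: [-0.6, -0.4, -1.6]
opening: 0.0594
grip_force: 40.0
```

```bash
python3 - <<'E'
from cell import robot
from h import *
feel(robot,8)
cv2.imwrite("pics/lift.png",robot.read_camera("scene")["image"][100:260,180:420,::-1].repeat(3,0).repeat(3,1))
E
```

```text
t 5.575 pos [0.5237 0.069  0.1026] rot [ 3.1415e+00  1.0000e-04 -8.0000e-04] F [-0.09  0.1  -1.84] sd [0.39 0.37 0.46] tau [-47.05 -20.81] open 0.0595 grip 40.0
```

View pics/lift.png

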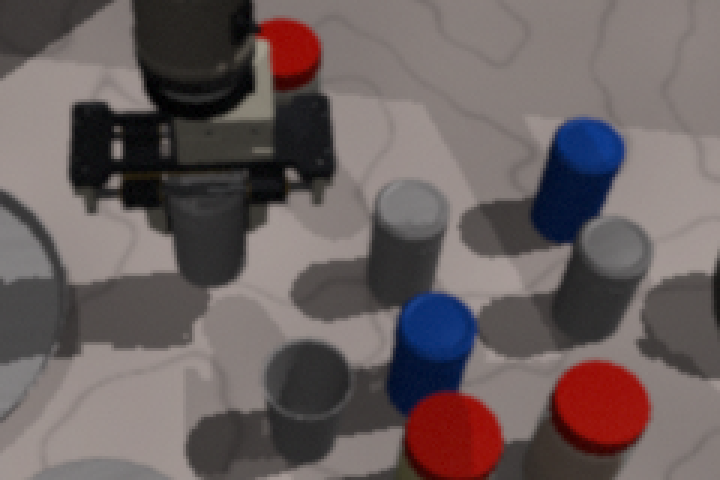

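R feels light: about 1.4–1.8 N, or 140–190 g. It hangs upright at (210,230) in the crop. I'll set it back and weigh M before placing anything.

Request:
move_arm(motion=[[0, 0, 0.2, 0, 0, 0], [0, 0, 0.38, 0, 0, 0], [0, 0, 0.44, 0, 0, 0], [0, 0, 0.47, 0, 0, 0], [0, 0, 0.49, 0, 0, 0], [0, 0, 0.5, 0, 0, 0], [0, 0, 0.5, 0, 0, 0]])

```text
time: 6.5
tool_pos: [0.5241, 0.069, 0.0535]
tool_rot: [3.141, -0.001, -0.001]
contact_force: [-1.4, -0.3, 3.3]
opening: 0.0596
grip_force: 40.0
```

Request:
move_arm(motion=[[0, 0, 0, 0, 0, 0], [0, 0, 0, 0, 0, 0], [0, 0, 0, 0, 0, 0], [0, 0, 0, 0, 0, 0]], fingers=1)

```text
time: 7.0
tool_pos: [0.5237, 0.069, 0.0526]
tool_rot: [3.142, 0.0, -0.001]
contact_force: [-0.7, -0.1, 0.6]
opening: 0.0907
grip_force: 0.0
```

Request:
move_arm(motion=[[0, 0, -0.4, 0, 0, 0], [0, 0, -0.9, 0, 0, 0], [0, 0, -0.9, 0, 0, 0], [0, 0, -0.9, 0, 0, 0]])

```text
time: 7.5
tool_pos: [0.5232, 0.069, 0.1422]
tool_rot: [3.141, 0.001, -0.001]
contact_force: [0.3, -0.6, -0.0]
opening: 0.0917
grip_force: 0.0
```

Request:
move_arm(motion=[[-0.02, -0.81, -0.2, 0, 0, 0], [-0.02, -0.81, -0.2, 0, 0, 0], [-0.02, -0.81, -0.2, 0, 0, 0]])

```text
time: 7.88
tool_pos: [0.5209, 0.1512, 0.1613]
tool_rot: [3.141, 0.002, 0.002]
contact_force: [0.5, 0.2, -0.3]
opening: 0.0917
grip_force: 0.0
```

Request:
move_arm(motion=[[-0.02, -0.81, 0, 0, 0, 0], [-0.02, -0.81, 0, 0, 0, 0], [-0.02, -0.81, 0, 0, 0, 0], [-0.02, -0.81, 0, 0, 0, 0]])

```text
time: 8.38
tool_pos: [0.5198, 0.2295, 0.1621]
tool_rot: [3.141, 0.001, -0.002]
contact_force: [1.0, 0.7, -0.1]
opening: 0.0922
grip_force: 0.0
```

```bash
python3 - <<'E'
from cell import robot
from h import *
feel(robot,6)
c=robot.read_camera("scene"); P=cloud(c)
print(centre(P,(250,174),.098,.122).tolist())
E
```

```text
t 8.675 pos [0.52   0.2303 0.1628] rot [ 3.1414e+00 -2.0000e-04 -1.8000e-03] F [-0.02  0.25 -0.47] sd [0.33 0.48 0.35] tau [-48.71 -23.22] open 0.092 grip 0.0
[0.5247, 0.0679, 0.0315, 0.5281, 0.0675, 0.1063, 452.0]
```

Request:
move_arm(motion=[[-0.01, -0.01, 0.5, 0, 0, 0], [-0.01, -0.01, 0.9, 0, 0, 0], [-0.01, -0.01, 1, 0, 0, 0]])

```text
time: 9.1
tool_pos: [0.5173, 0.2314, 0.0605]
tool_rot: [3.14, 0.005, -0.001]
contact_force: [-0.2, -0.6, -0.4]
opening: 0.0918
grip_force: 0.0
```

Request:
move_arm(motion=[[0, 0, 0.1, 0, 0, 0], [0, 0, 0.1, 0, 0, 0]])

```text
time: 9.35
tool_pos: [0.5193, 0.2321, 0.0533]
tool_rot: [-3.141, -0.001, -0.001]
contact_force: [-0.4, 0.2, -0.0]
opening: 0.0919
grip_force: 0.0
```

Request:
move_arm(motion=[[0, 0, 0, 0, 0, 0], [0, 0, 0, 0, 0, 0], [0, 0, 0, 0, 0, 0], [0, 0, 0, 0, 0, 0], [0, 0, 0, 0, 0, 0], [0, 0, 0, 0, 0, 0]], fingers=-1, newtons=40)

```text
time: 10.1
tool_pos: [0.5191, 0.2323, 0.053]
tool_rot: [-3.141, -0.001, -0.001]
contact_force: [-1.1, 2.3, 3.0]
opening: 0.0593
grip_force: 40.0
```

Request:
move_arm(motion=[[0, 0, -0.1, 0, 0, 0], [0, 0, -0.3, 0, 0, 0], [0, 0, -0.5, 0, 0, 0], [0, 0, -0.5, 0, 0, 0], [0, 0, -0.5, 0, 0, 0], [0, 0, -0.5, 0, 0, 0]])

```text
time: 10.85
tool_pos: [0.5181, 0.2317, 0.1015]
tool_rot: [3.141, 0.002, -0.001]
contact_force: [0.3, 1.1, -4.6]
opening: 0.0594
grip_force: 40.0
```

```bash
python3 - <<'E'
from cell import robot
from h import *
feel(robot,8)
E
```

```text
t 11.25 pos [0.5188 0.232  0.1026] rot [ 3.1414e+00  2.0000e-04 -9.0000e-04] F [ 0.22 -0.13 -4.78] sd [0.65 0.53 0.36] tau [-52.62 -22.57] open 0.0594 grip 40.0
```

M feels heavy, about 4.4–4.8 N. I'll set it back and weigh L.

Request:
move_arm(motion=[[0, 0, 0.2, 0, 0, 0], [0, 0, 0.38, 0, 0, 0], [0, 0, 0.44, 0, 0, 0], [0, 0, 0.47, 0, 0, 0], [0, 0, 0.49, 0, 0, 0], [0, 0, 0.5, 0, 0, 0], [0, 0, 0.5, 0, 0, 0]])

```text
time: 12.12
tool_pos: [0.5191, 0.2321, 0.0531]
tool_rot: [-3.141, -0.001, -0.001]
contact_force: [-0.3, -0.4, -4.1]
opening: 0.0595
grip_force: 40.0
```

Request:
move_arm(motion=[[0, 0, 0, 0, 0, 0], [0, 0, 0, 0, 0, 0], [0, 0, 0, 0, 0, 0], [0, 0, 0, 0, 0, 0]], fingers=1)

```text
time: 12.62
tool_pos: [0.519, 0.2321, 0.0529]
tool_rot: [-3.142, -0.0, -0.001]
contact_force: [-0.2, -0.0, 0.2]
opening: 0.0912
grip_force: 0.0
```

Request:
move_arm(motion=[[0, 0, -0.4, 0, 0, 0], [0, 0, -1, 0, 0, 0], [0, 0, -1, 0, 0, 0], [0, 0, -1, 0, 0, 0]])

```text
time: 13.12
tool_pos: [0.5185, 0.2319, 0.1525]
tool_rot: [3.141, 0.0, -0.001]
contact_force: [0.1, -0.9, 0.2]
opening: 0.092
grip_force: 0.0
```

Request:
move_arm(motion=[[0.22, -0.77, -0.3, 0, 0, 0], [0.22, -0.77, -0.3, 0, 0, 0], [0.22, -0.77, -0.3, 0, 0, 0]])

```text
time: 13.5
tool_pos: [0.5404, 0.31, 0.1811]
tool_rot: [3.141, 0.002, 0.001]
contact_force: [-0.3, -0.2, -0.2]
opening: 0.0915
grip_force: 0.0
```

Request:
move_arm(motion=[[0.22, -0.78, 0, 0, 0, 0], [0.22, -0.78, 0, 0, 0, 0], [0.22, -0.78, 0, 0, 0, 0], [0.22, -0.78, 0, 0, 0, 0]])

```text
time: 14.0
tool_pos: [0.5626, 0.3853, 0.1816]
tool_rot: [3.14, 0.002, -0.002]
contact_force: [-1.3, -0.4, 0.5]
opening: 0.0916
grip_force: 0.0
```

```bash
python3 - <<'E'
from cell import robot
from h import *
feel(robot,6)
P=cloud(robot.read_camera("scene"))
print(centre(P,(317,168),.098,.122).tolist(),centre(P,(383,184),.098,.122).tolist())
E
```

```text
t 14.3 pos [0.5631 0.3863 0.183 ] rot [ 3.1416e+00 -3.0000e-04 -1.6000e-03] F [-0.16  0.04 -0.16] sd [0.41 0.23 0.37] tau [-59.85 -25.44] open 0.0919 grip 0.0
[0.5204, 0.231, 0.0319, 0.5236, 0.2295, 0.1062, 440.0] [0.5636, 0.387, 0.0322, 0.5673, 0.3857, 0.1063, 465.0]
```

Request:
move_arm(motion=[[0, 0, 0.5, 0, 0, 0], [0, 0, 0.9, 0, 0, 0], [0, 0, 1, 0, 0, 0]])

```text
time: 14.72
tool_pos: [0.5615, 0.386, 0.0798]
tool_rot: [3.139, 0.005, -0.001]
contact_force: [0.7, 0.9, 0.7]
opening: 0.0919
grip_force: 0.0
```

Request:
move_arm(motion=[[0, 0, 0.3, 0, 0, 0], [0, 0, 0.3, 0, 0, 0]])

```text
time: 14.98
tool_pos: [0.5623, 0.3866, 0.0518]
tool_rot: [3.14, 0.002, -0.001]
contact_force: [-0.4, -0.2, -0.1]
opening: 0.0919
grip_force: 0.0
```

Request:
move_arm(motion=[[0, 0, 0, 0, 0, 0], [0, 0, 0, 0, 0, 0], [0, 0, 0, 0, 0, 0], [0, 0, 0, 0, 0, 0], [0, 0, 0, 0, 0, 0], [0, 0, 0, 0, 0, 0]], fingers=-1, newtons=40)

```text
time: 15.72
tool_pos: [0.5634, 0.3874, 0.0536]
tool_rot: [-3.141, -0.001, -0.001]
contact_force: [-0.3, 1.5, 6.5]
opening: 0.0598
grip_force: 40.0
```

Request:
move_arm(motion=[[0, 0, -0.1, 0, 0, 0], [0, 0, -0.3, 0, 0, 0], [0, 0, -0.5, 0, 0, 0], [0, 0, -0.5, 0, 0, 0], [0, 0, -0.5, 0, 0, 0], [0, 0, -0.5, 0, 0, 0]])

```text
time: 16.48
tool_pos: [0.5623, 0.3866, 0.1013]
tool_rot: [3.14, 0.002, -0.001]
contact_force: [-1.6, 0.6, -1.6]
opening: 0.0595
grip_force: 40.0
```

```bash
python3 - <<'E'
from cell import robot
from h import *
feel(robot,8)
E
```

```text
t 16.875 pos [0.563  0.387  0.1026] rot [ 3.1414e+00  1.0000e-04 -9.0000e-04] F [ 0.04 -0.05 -2.12] sd [0.6  0.61 0.4 ] tau [-62.51 -24.44] open 0.0599 grip 40.0
```

L is light, about 2.1 N. That makes M the full one. I'll carry L up and over to the far side of the tray, around (0.537, -0.275).

Request:
move_arm(motion=[[0, 0, -0.3, 0, 0, 0], [0, 0, -0.65, 0, 0, 0], [0, 0, -1, 0, 0, 0], [0, 0, -1, 0, 0, 0]])

```text
time: 17.38
tool_pos: [0.5644, 0.3878, 0.2063]
tool_rot: [-3.138, -0.006, -0.001]
contact_force: [0.1, 0.8, -1.5]
opening: 0.0592
grip_force: 40.0
```

Request:
move_arm(motion=[[-0.02, 0.3, -0.3, 0, 0, 0], [-0.03, 0.65, -0.3, 0, 0, 0], [-0.04, 0.95, -0.3, 0, 0, 0]])

```text
time: 17.75
tool_pos: [0.5583, 0.2907, 0.2311]
tool_rot: [3.141, 0.002, -0.001]
contact_force: [1.2, 0.1, -2.4]
opening: 0.0598
grip_force: 40.0
```

Request:
move_arm(motion=[[-0.02, 0.3, 0, 0, 0, 0], [-0.03, 0.65, 0, 0, 0, 0], [-0.04, 0.95, 0, 0, 0, 0]])

```text
time: 18.12
tool_pos: [0.554, 0.1956, 0.2308]
tool_rot: [3.141, 0.003, -0.001]
contact_force: [0.0, 0.8, -2.3]
opening: 0.0594
grip_force: 40.0
```

Request:
move_arm(motion=[[-0.02, 0.3, 0, 0, 0, 0], [-0.03, 0.65, 0, 0, 0, 0], [-0.04, 0.95, 0, 0, 0, 0]])

```text
time: 18.5
tool_pos: [0.5499, 0.1007, 0.2309]
tool_rot: [3.141, 0.003, -0.001]
contact_force: [-0.2, -0.8, -2.0]
opening: 0.0593
grip_force: 40.0
```

Request:
move_arm(motion=[[-0.02, 0.3, 0, 0, 0, 0], [-0.03, 0.65, 0, 0, 0, 0], [-0.04, 0.95, 0, 0, 0, 0]])

```text
time: 18.88
tool_pos: [0.5457, 0.0059, 0.231]
tool_rot: [-3.141, 0.003, -0.001]
contact_force: [0.4, 0.2, -1.4]
opening: 0.0594
grip_force: 40.0
```

Request:
move_arm(motion=[[-0.02, 0.3, 0, 0, 0, 0], [-0.03, 0.65, 0, 0, 0, 0], [-0.04, 0.95, 0, 0, 0, 0]])

```text
time: 19.25
tool_pos: [0.5417, -0.089, 0.2309]
tool_rot: [-3.141, 0.003, -0.001]
contact_force: [0.9, -0.0, -1.3]
opening: 0.0598
grip_force: 40.0
```

Request:
move_arm(motion=[[-0.02, 0.3, 0, 0, 0, 0], [-0.03, 0.65, 0, 0, 0, 0], [-0.04, 0.95, 0, 0, 0, 0]])

```text
time: 19.62
tool_pos: [0.5377, -0.1839, 0.2309]
tool_rot: [-3.141, 0.002, -0.001]
contact_force: [-0.3, -0.4, -1.2]
opening: 0.0592
grip_force: 40.0
```

Request:
move_arm(motion=[[-0.01, 0.3, 0, 0, 0, 0], [-0.02, 0.65, 0, 0, 0, 0], [-0.02, 0.92, 0, 0, 0, 0], [-0.02, 0.92, 0, 0, 0, 0]])

```text
time: 20.12
tool_pos: [0.5355, -0.2764, 0.2306]
tool_rot: [-3.14, 0.002, -0.003]
contact_force: [-0.3, -0.3, -1.8]
opening: 0.059
grip_force: 40.0
```

```bash
python3 - <<'E'
from cell import robot
from h import *
feel(robot,2)
c=robot.read_camera("scene"); P=cloud(c)
m=(P[...,2]>.012)&(P[...,2]<.03)&(P[...,1]<-.04)&(P[...,1]>-.39)&(P[...,0]>.36)&(P[...,0]<.72)&(c["range_z"]>0)
q=P[m]; A=np.c_[2*q[:,:2],np.ones(len(q))]; s=np.linalg.lstsq(A,(q[:,:2]**2).sum(1),rcond=None)[0]
print("thali",s[:2],np.sqrt(s[2]+s[0]**2+s[1]**2),len(q),q.min(0),q.max(0))
cv2.imwrite("pics/s2.png",c["image"][...,::-1])
E
```

```text
t 20.225 pos [ 0.5359 -0.2744  0.2313] rot [-3.1398e+00  1.9000e-03 -1.3000e-03] F [ 0.14  0.56 -1.86] sd [0.12 0.83 0.29] tau [-52.21 -26.51] open 0.0596 grip 40.0
thali [ 0.53813009 -0.20490296] 0.14626580367143804 795 [ 0.38688236 -0.3536309   0.01201138] [ 0.6875981  -0.05732161  0.0237158 ]
```

View pics/s2.png

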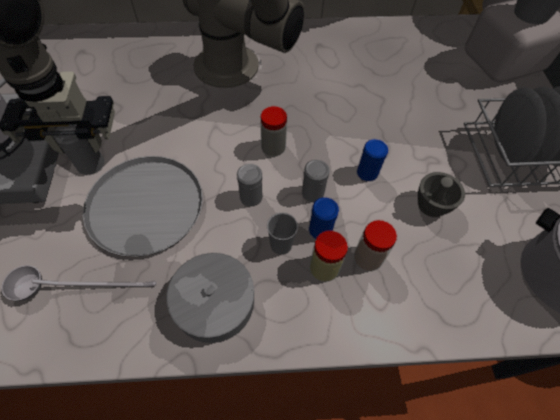

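The scene shows L raised at (85,155), on the stove side of the tray (centre about (0.538, -0.205)), and everything else undisturbed. Lowering now, slowly near the floor.

Request:
move_arm(motion=[[0, -0.05, 0.35, 0, 0, 0], [0, -0.05, 0.7, 0, 0, 0], [0, -0.05, 1, 0, 0, 0], [0, -0.05, 1, 0, 0, 0]])

```text
time: 20.78
tool_pos: [0.5351, -0.2679, 0.1304]
tool_rot: [-3.138, 0.005, 0.0]
contact_force: [0.4, -0.1, -1.1]
opening: 0.0592
grip_force: 40.0
```

Request:
move_arm(motion=[[0, 0, 0.3, 0, 0, 0], [0, 0, 0.5, 0, 0, 0], [0, 0, 0.6, 0, 0, 0], [0, 0, 0.66, 0, 0, 0], [0, 0, 0.7, 0, 0, 0], [0, 0, 0.7, 0, 0, 0]])

```text
time: 21.52
tool_pos: [0.5366, -0.2701, 0.0631]
tool_rot: [3.141, -0.0, -0.001]
contact_force: [-0.1, -0.8, -1.6]
opening: 0.0599
grip_force: 40.0
```

Request:
move_arm(motion=[[0, 0, 0.01, 0, 0, 0], [0, 0, 0.02, 0, 0, 0], [0, 0, 0.03, 0, 0, 0], [0, 0, 0.03, 0, 0, 0]])

```text
time: 22.02
tool_pos: [0.5364, -0.27, 0.0596]
tool_rot: [-3.142, 0.0, -0.001]
contact_force: [-1.0, 0.2, -2.6]
opening: 0.0593
grip_force: 40.0
```

```bash
python3 - <<'E'
from cell import robot
from h import *
feel(robot,4)
E
```

```text
t 22.225 pos [ 0.5364 -0.27    0.0598] rot [ 3.1414e+00 -1.0000e-04 -8.0000e-04] F [ 0.09 -0.07 -1.89] sd [0.42 0.1  0.38] tau [-55.09 -20.94] open 0.0594 grip 40.0
```

Still hanging, with roughly 2–3 mm to go. I'll lower in 1 mm steps until it touches.

Request:
move_arm(motion=[[0, 0, 0.01, 0, 0, 0], [0, 0, 0.02, 0, 0, 0], [0, 0, 0.02, 0, 0, 0]])

```text
time: 22.6
tool_pos: [0.5364, -0.27, 0.0577]
tool_rot: [3.142, 0.0, -0.001]
contact_force: [-0.3, -0.2, -2.2]
opening: 0.0593
grip_force: 40.0
```

Request:
move_arm(motion=[[0, 0, 0.01, 0, 0, 0], [0, 0, 0.01, 0, 0, 0], [0, 0, 0.01, 0, 0, 0]])

```text
time: 22.98
tool_pos: [0.5364, -0.27, 0.0575]
tool_rot: [3.141, -0.0, -0.001]
contact_force: [-2.0, 1.8, 5.3]
opening: 0.0599
grip_force: 40.0
```

```bash
python3 - <<'E'
from cell import robot
from h import *
feel(robot,3)
E
```

```text
t 23.125 pos [ 0.5364 -0.27    0.0575] rot [ 3.1412e+00 -4.0000e-04 -8.0000e-04] F [-2.85  1.83  5.67] sd [0.1  0.42 0.25] tau [-51.19 -20.32] open 0.0595 grip 40.0
```

Touching, so I'll release and go to R.

Request:
move_arm(motion=[[0, 0, 0, 0, 0, 0], [0, 0, 0, 0, 0, 0], [0, 0, 0, 0, 0, 0], [0, 0, 0, 0, 0, 0]], fingers=1)

```text
time: 23.62
tool_pos: [0.5364, -0.27, 0.0566]
tool_rot: [3.142, -0.0, -0.001]
contact_force: [0.2, 0.7, 0.7]
opening: 0.0909
grip_force: 0.0
```

Request:
move_arm(motion=[[0, 0, -0.4, 0, 0, 0], [0, 0, -1, 0, 0, 0], [0, 0, -1, 0, 0, 0], [0, 0, -1, 0, 0, 0]])

```text
time: 24.12
tool_pos: [0.5361, -0.2698, 0.1564]
tool_rot: [-3.142, 0.0, -0.001]
contact_force: [-0.3, 1.4, -0.5]
opening: 0.0919
grip_force: 0.0
```

Request:
move_arm(motion=[[-0.03, -0.5, -0.2, 0, 0, 0], [-0.03, -0.85, -0.2, 0, 0, 0], [-0.03, -0.85, -0.2, 0, 0, 0]])

```text
time: 24.5
tool_pos: [0.5327, -0.1825, 0.1753]
tool_rot: [-3.14, 0.003, 0.002]
contact_force: [0.9, 0.4, 0.6]
opening: 0.0917
grip_force: 0.0
```

Request:
move_arm(motion=[[-0.03, -0.5, 0, 0, 0, 0], [-0.03, -0.85, 0, 0, 0, 0]])

```text
time: 24.75
tool_pos: [0.5297, -0.0994, 0.1752]
tool_rot: [-3.141, 0.003, -0.002]
contact_force: [1.4, -0.1, 0.8]
opening: 0.092
grip_force: 0.0
```

Request:
move_arm(motion=[[-0.03, -0.5, 0, 0, 0, 0], [-0.03, -0.85, 0, 0, 0, 0]])

```text
time: 25.0
tool_pos: [0.5269, -0.014, 0.1753]
tool_rot: [-3.141, 0.003, -0.001]
contact_force: [0.4, -0.5, -0.7]
opening: 0.0918
grip_force: 0.0
```

Request:
move_arm(motion=[[-0.04, -0.5, 0, 0, 0, 0], [-0.04, -0.83, 0, 0, 0, 0], [-0.04, -0.83, 0, 0, 0, 0], [-0.04, -0.83, 0, 0, 0, 0]])

```text
time: 25.5
tool_pos: [0.5236, 0.067, 0.1758]
tool_rot: [3.141, 0.002, -0.001]
contact_force: [0.3, -0.7, -0.1]
opening: 0.0919
grip_force: 0.0
```

```bash
python3 - <<'E'
from cell import robot
from h import *
feel(robot,1)
c=robot.read_camera("top"); P=cloud(c); z=c["range_z"]
m=(z>0)&(P[...,2]>.1)&(P[...,2]<.125)&(P[...,1]<-.1)&(P[...,1]>-.38)&(P[...,0]>.42)&(P[...,0]<.68)
q=P[m]; print("L in tray",cv2.minEnclosingCircle(q[:,:2].astype(np.float32)),q[:,2].mean(),q[:,2].std(),len(q))
E
```

```text
t 25.55 pos [0.5237 0.0667 0.176 ] rot [ 3.1411e+00  1.2000e-03 -2.0000e-03] F [ 0.12 -0.4   0.13] sd [0. 0. 0.] tau [-44.42 -23.03] open 0.0919 grip 0.0
L in tray ((0.5350650548934937, -0.27083438634872437), 0.03105333261191845) 0.1125752887624872 0.00298931404131027 421
```

Request:
move_arm(motion=[[0, -0.01, 0.5, 0, 0, 0], [0, -0.01, 0.9, 0, 0, 0], [0, -0.01, 1, 0, 0, 0]])

```text
time: 25.98
tool_pos: [0.5222, 0.0679, 0.0745]
tool_rot: [3.141, 0.005, -0.002]
contact_force: [-0.0, 0.5, -0.8]
opening: 0.092
grip_force: 0.0
```

Request:
move_arm(motion=[[0, 0, 0.23, 0, 0, 0], [0, 0, 0.23, 0, 0, 0]])

```text
time: 26.22
tool_pos: [0.5235, 0.0684, 0.0535]
tool_rot: [3.141, 0.002, -0.002]
contact_force: [0.6, 0.5, 0.4]
opening: 0.0916
grip_force: 0.0
```

Request:
move_arm(motion=[[0, 0, 0, 0, 0, 0], [0, 0, 0, 0, 0, 0], [0, 0, 0, 0, 0, 0], [0, 0, 0, 0, 0, 0], [0, 0, 0, 0, 0, 0], [0, 0, 0, 0, 0, 0]], fingers=-1, newtons=40)

```text
time: 26.98
tool_pos: [0.524, 0.069, 0.0542]
tool_rot: [3.141, -0.001, -0.001]
contact_force: [-1.3, 0.6, 5.6]
opening: 0.0595
grip_force: 40.0
```

Request:
move_arm(motion=[[0, 0, -0.1, 0, 0, 0], [0, 0, -0.4, 0, 0, 0], [0, 0, -0.8, 0, 0, 0], [0, 0, -0.8, 0, 0, 0]])

```text
time: 27.48
tool_pos: [0.5255, 0.069, 0.1367]
tool_rot: [3.141, -0.006, -0.001]
contact_force: [-0.9, 0.8, -1.6]
opening: 0.0597
grip_force: 40.0
```

Request:
move_arm(motion=[[0.03, 0.35, 0, 0, 0, 0], [0.05, 0.73, 0, 0, 0, 0]])

```text
time: 27.72
tool_pos: [0.5279, -0.0043, 0.1326]
tool_rot: [-3.141, 0.002, 0.001]
contact_force: [0.9, -0.4, -2.4]
opening: 0.06
grip_force: 40.0
```

Request:
move_arm(motion=[[0.03, 0.35, 0, 0, 0, 0], [0.05, 0.73, 0, 0, 0, 0]])

```text
time: 27.98
tool_pos: [0.5328, -0.0778, 0.1325]
tool_rot: [-3.141, 0.002, -0.001]
contact_force: [0.1, 1.1, -1.8]
opening: 0.0593
grip_force: 40.0
```

Request:
move_arm(motion=[[0.02, 0.35, 0, 0, 0, 0], [0.03, 0.73, 0, 0, 0, 0], [0.03, 0.73, 0, 0, 0, 0], [0.03, 0.73, 0, 0, 0, 0]])

```text
time: 28.48
tool_pos: [0.5358, -0.1494, 0.1327]
tool_rot: [-3.14, 0.002, -0.001]
contact_force: [-0.2, 0.2, -1.8]
opening: 0.0597
grip_force: 40.0
```

```bash
python3 - <<'E'
from cell import robot
from h import *
feel(robot,4)
E
```

```text
t 28.675 pos [ 0.5364 -0.149   0.1336] rot [-3.1414e+00  4.0000e-04  5.0000e-04] F [ 0.    0.44 -1.96] sd [0.36 0.35 0.3 ] tau [-49.05 -22.65] open 0.0597 grip 40.0
```

Request:
move_arm(motion=[[0, 0, 0.3, 0, 0, 0], [0, 0, 0.5, 0, 0, 0], [0, 0, 0.62, 0, 0, 0], [0, 0, 0.68, 0, 0, 0], [0, 0, 0.72, 0, 0, 0], [0, 0, 0.73, 0, 0, 0], [0, 0, 0.74, 0, 0, 0], [0, 0, 0.74, 0, 0, 0]])

```text
time: 29.68
tool_pos: [0.5367, -0.1501, 0.06]
tool_rot: [3.141, -0.0, -0.001]
contact_force: [0.7, 0.1, -1.8]
opening: 0.0593
grip_force: 40.0
```

Request:
move_arm(motion=[[0, 0, 0.01, 0, 0, 0], [0, 0, 0.01, 0, 0, 0], [0, 0, 0.01, 0, 0, 0]])

```text
time: 30.05
tool_pos: [0.5365, -0.15, 0.0587]
tool_rot: [3.141, -0.0, -0.001]
contact_force: [0.6, 0.0, -2.1]
opening: 0.0594
grip_force: 40.0
```

```bash
python3 - <<'E'
from cell import robot
from h import *
feel(robot,3)
E
```

```text
t 30.2 pos [ 0.5365 -0.15    0.0587] rot [ 3.1415e+00 -0.0000e+00 -9.0000e-04] F [ 0.19 -0.6  -1.74] sd [0.32 0.38 0.56] tau [-50.93 -19.68] open 0.0598 grip 40.0
```

Request:
move_arm(motion=[[0, 0, 0.01, 0, 0, 0], [0, 0, 0.01, 0, 0, 0], [0, 0, 0.01, 0, 0, 0]])

```text
time: 30.58
tool_pos: [0.5366, -0.15, 0.0582]
tool_rot: [3.141, -0.001, -0.001]
contact_force: [-1.9, 0.4, 6.1]
opening: 0.0591
grip_force: 40.0
```

```bash
python3 - <<'E'
from cell import robot
from h import *
feel(robot,3)
E
```

```text
t 30.725 pos [ 0.5366 -0.15    0.0582] rot [ 3.1413e+00 -5.0000e-04 -8.0000e-04] F [-2.28  0.81  6.01] sd [0.44 0.34 0.4 ] tau [-47.11 -18.91] open 0.0596 grip 40.0
```

Touching. I'll release and go to M.

Request:
move_arm(motion=[[0, 0, 0, 0, 0, 0], [0, 0, 0, 0, 0, 0], [0, 0, 0, 0, 0, 0], [0, 0, 0, 0, 0, 0]], fingers=1)

```text
time: 31.22
tool_pos: [0.5365, -0.15, 0.0576]
tool_rot: [3.142, 0.0, -0.001]
contact_force: [0.4, -0.5, 0.4]
opening: 0.0906
grip_force: 0.0
```

Request:
move_arm(motion=[[0, 0, -0.4, 0, 0, 0], [0, 0, -1, 0, 0, 0], [0, 0, -1, 0, 0, 0], [0, 0, -1, 0, 0, 0]])

```text
time: 31.72
tool_pos: [0.5362, -0.1499, 0.1575]
tool_rot: [-3.142, 0.0, -0.001]
contact_force: [-0.4, 0.0, -0.3]
opening: 0.0918
grip_force: 0.0
```

Request:
move_arm(motion=[[-0.04, -0.5, -0.2, 0, 0, 0], [-0.04, -0.95, -0.2, 0, 0, 0], [-0.04, -0.95, -0.2, 0, 0, 0]])

```text
time: 32.1
tool_pos: [0.5316, -0.0522, 0.1763]
tool_rot: [-3.14, 0.003, 0.003]
contact_force: [-0.2, -0.0, -0.6]
opening: 0.0916
grip_force: 0.0
```

Request:
move_arm(motion=[[-0.04, -0.5, 0, 0, 0, 0], [-0.04, -0.95, 0, 0, 0, 0]])

```text
time: 32.35
tool_pos: [0.528, 0.0401, 0.1762]
tool_rot: [3.141, 0.003, -0.003]
contact_force: [0.3, -0.6, 0.6]
opening: 0.0919
grip_force: 0.0
```

Request:
move_arm(motion=[[-0.04, -0.5, 0, 0, 0, 0], [-0.04, -0.95, 0, 0, 0, 0]])

```text
time: 32.6
tool_pos: [0.5242, 0.1356, 0.1762]
tool_rot: [3.141, 0.003, -0.001]
contact_force: [0.9, 0.4, -0.2]
opening: 0.0919
grip_force: 0.0
```

Request:
move_arm(motion=[[-0.05, -0.5, 0, 0, 0, 0], [-0.05, -0.96, 0, 0, 0, 0], [-0.05, -0.96, 0, 0, 0, 0], [-0.05, -0.96, 0, 0, 0, 0]])

```text
time: 33.1
tool_pos: [0.5197, 0.2299, 0.1765]
tool_rot: [3.14, 0.002, -0.001]
contact_force: [-0.0, -0.1, -0.5]
opening: 0.0915
grip_force: 0.0
```

```bash
python3 - <<'E'
from cell import robot
from h import *
feel(robot,1)
c=robot.read_camera("top"); P=cloud(c); z=c["range_z"]
for a,b in ((-.38,-.215),(-.205,-.06)):
    m=(z>0)&(P[...,2]>.1)&(P[...,2]<.125)&(P[...,1]<b)&(P[...,1]>a)&(P[...,0]>.42)&(P[...,0]<.68)
    q=P[m]; print(cv2.minEnclosingCircle(q[:,:2].astype(np.float32)),q[:,2].mean(),q[:,2].std(),len(q))
P=cloud(robot.read_camera("scene")); print(centre(P,(317,168),.098,.122).tolist())
E
```

```text
t 33.15 pos [0.5199 0.2295 0.1768] rot [ 3.1405e+00  1.6000e-03 -2.1000e-03] F [ 0.53 -0.34 -0.47] sd [0. 0. 0.] tau [-48.41 -23.73] open 0.092 grip 0.0
((0.534553050994873, -0.27059757709503174), 0.03130323439836502) 0.11248190575485928 0.003096716696969771 420
((0.5354831218719482, -0.15147337317466736), 0.031178537756204605) 0.11260705500283247 0.002841442082891278 409
[0.5206, 0.2312, 0.0313, 0.5235, 0.2296, 0.1065, 436.0]
```

Both light canisters are upright in the tray. Now I'll grip M and raise it 0.19 m, well above its neighbours.

Request:
move_arm(motion=[[-0.01, -0.02, 0.5, 0, 0, 0], [-0.01, -0.02, 0.9, 0, 0, 0], [-0.01, -0.02, 1, 0, 0, 0]])

```text
time: 33.62
tool_pos: [0.5175, 0.2315, 0.0755]
tool_rot: [3.14, 0.005, -0.002]
contact_force: [0.8, -1.0, -0.0]
opening: 0.0919
grip_force: 0.0
```

Request:
move_arm(motion=[[0, 0, 0.24, 0, 0, 0], [0, 0, 0.24, 0, 0, 0]])

```text
time: 33.88
tool_pos: [0.5187, 0.2323, 0.0535]
tool_rot: [3.141, 0.002, -0.002]
contact_force: [-0.5, -0.1, 0.3]
opening: 0.0917
grip_force: 0.0
```

Request:
move_arm(motion=[[0, 0, 0, 0, 0, 0], [0, 0, 0, 0, 0, 0], [0, 0, 0, 0, 0, 0], [0, 0, 0, 0, 0, 0], [0, 0, 0, 0, 0, 0], [0, 0, 0, 0, 0, 0]], fingers=-1, newtons=45)

```text
time: 34.62
tool_pos: [0.5191, 0.2329, 0.0542]
tool_rot: [3.142, -0.001, -0.001]
contact_force: [-1.0, -1.9, 5.4]
opening: 0.0593
grip_force: 45.0
```

Request:
move_arm(motion=[[0, 0, -0.1, 0, 0, 0], [0, 0, -0.4, 0, 0, 0], [0, 0, -0.7, 0, 0, 0], [0, 0, -1, 0, 0, 0]])

```text
time: 35.12
tool_pos: [0.5181, 0.233, 0.1541]
tool_rot: [3.141, 0.002, -0.001]
contact_force: [0.3, -0.2, -3.7]
opening: 0.0597
grip_force: 45.0
```

Request:
move_arm(motion=[[0, 0, -0.3, 0, 0, 0], [0, 0, -0.6, 0, 0, 0], [0, 0, -0.8, 0, 0, 0], [0, 0, -0.9, 0, 0, 0], [0, 0, -0.9, 0, 0, 0], [0, 0, -0.9, 0, 0, 0], [0, 0, -0.9, 0, 0, 0], [0, 0, -0.9, 0, 0, 0]])

```text
time: 36.12
tool_pos: [0.5187, 0.233, 0.2431]
tool_rot: [3.141, 0.001, -0.001]
contact_force: [-0.2, -0.3, -4.3]
opening: 0.0598
grip_force: 45.0
```

```bash
python3 - <<'E'
from cell import robot
from h import *
feel(robot,8)
cv2.imwrite("pics/end.png",robot.read_camera("scene")["image"][...,::-1])
E
```

```text
t 36.525 pos [0.5189 0.233  0.2437] rot [ 3.1415e+00 -1.0000e-04 -9.0000e-04] F [ 0.    0.13 -4.84] sd [0.5  0.44 0.27] tau [-50.25 -27.08] open 0.0594 grip 45.0
```

View pics/end.png

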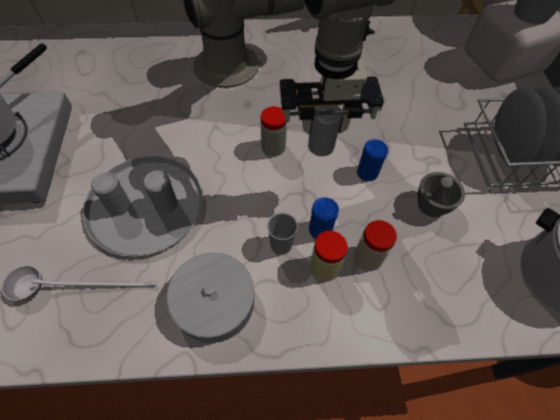

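The final scene shows both light canisters standing in the tray at (108,195) and (162,192). The heavy one is held upright at (325,130), with its underside about 19 cm above the worktop, and the other things haven't moved.

```bash
python3 -c "
from cell import robot
print(robot.hand_in())"
```

```text
the job is handed in; nothing more can be done
None
```

The middle canister was the heaviest (about 4.8 N at the wrist, the other two about 2 N each); it is held upright and still about 19 cm above the worktop, the two lighter ones stand upright in the thali, and the job was handed in at about 36.6 s.

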